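# Back an indexing head off by one notch

### The job

The indexing head on the bench has been advanced one notch too far. With a fingertip push the pawl's upright tab so that the pawl lifts clear of the ratchet teeth, then push a spoke of the star handle so that the wheel turns backward by exactly one notch (its top moves towards the pawl's pivot), and then push the tab back so that the pawl drops fully into the next notch. Push gently with closed fingers, never grip anything, and leave the loose parts lying around undisturbed.

Things in the scene. Friction and masses are not known exactly. Their poses are not given: they have to be found in the camera images.
- stand: The indexing head, a grey fixture bolted down. Origin on the table under the shaft, in the ratchet wheel's mid-plane; x along the level shaft, away from the star handle (handle at -x, nearer the robot); y to the side of the pawl's pivot; z up. Base 150 x 270 x 12 mm, x -90 to 60, y -130 to 140. Pedestal (150 mm high) and pivot post (172 mm, y 79 to 113) at x -48 to -18 mm.
- wheel_center (a point): Point on the shaft's axis in the ratchet wheel's mid-plane, 115 mm above the table. Dark steel wheel 16 mm thick, 8 teeth, radius 46 mm at the root, 61 mm over the teeth. The star handle turns with it: four steel spokes 12 mm thick, 90 degrees apart, in the plane 70 mm to the stand's -x, from a hub of radius 22 mm to black ball knobs of 24 mm diameter centred 88 mm from the axis.
- top_knob (a point): Centre of the ball knob on the spoke that points up at the start, leaning 20 to 31 degrees from vertical to the stand's -y (away from the pawl's pivot); 18 degrees when the wheel joint is 0. Turning back one notch carries it over the top to the pivot's side.
- wheel (a joint): Angle of wheel and handle (rad), growing backward (top moves to the stand's +y). Stiff (about 3 N at a knob), stays where left. With the pawl down it has play, -0.28 to 0; starts at -0.22 to -0.03; at 0 a tooth hits the pawl, which blocks backward turning. One notch is 0.785: the pawl fully enters the next notch with the wheel at about 0.53 to 0.76, best 0.65.
- pawl_pivot (a point): On the pawl's level pivot axis (parallel to the shaft), in the wheel's mid-plane, 155 mm above the table, 96 mm to the +y side of the wheel's axis. The bright steel pawl's arm reaches from here back over the wheel to its nose in the teeth, 82 mm away. With the pawl down the arm's top is up to 18 mm above this point within 35 mm of it, and 38 mm at the nose.
- tab_tip (a point): Middle of the top end of the pawl's flat upright tab, 75 mm above the pivot, 230 mm above the table when the pawl is down. Tab 8 mm thick along the stand's y, 20 mm wide along its x. Pushing it to +y, away from the wheel, lifts the nose; pushing it back to -y lowers it.
- pawl (a joint): Angle of the pawl (rad): 0 = fully down in a notch (tab upright), growing as the nose lifts (the tab leans to +y of the stand), end stop at 0.75. Above 0.25 the nose is well clear of the teeth. The pivot is stiff (about 2 to 3 N at the tab) and the pawl stays at any angle where it is left.
- collar: Loose steel ring, 64 mm outside, 24 mm high, lying beside the head. Leave alone. Origin under its centre.
- pin: Loose headed steel pin, 18 mm thick, 85 mm high, standing beyond the head. Leave alone. Origin under its centre.
- bush: Loose dark steel cylinder, 38 mm diameter, 45 mm high, standing beside the pawl's post. Leave alone. Origin under its centre.
- spray: Loose white can, 54 mm diameter, 160 mm high. Leave alone. Origin under its centre.
- wrench: Loose wrench lying on the table. Leave alone.
- driver: Loose screwdriver lying on the table. Leave alone.
- flange: Loose stepped steel hub, 100 mm diameter, 40 mm high. Leave alone. Origin under its centre.

How it is judged:
By the outcome, as a careful person would: the job done as asked, in the order asked, and still so for the second after the job is handed in, with the robot touching nothing.
It also fails if it takes over 58 s, if anything falls off the work surface, if the arm or the gripper's body presses on something with over 40 N, if the wrist force passes 120 N, or if a joint passes its speed limit or range.

### The arm

A 6-joint arm with a two-finger parallel gripper is mounted at the origin on the work surface. World frame = base frame: x ahead of the robot, y to its left, z up, the work surface at z = 0. Lengths are in mm, angles in degrees, forces in N, time in s.
With the tool pointing down it reaches from about 325 to 900 mm from the base axis. Payload 6.1 kg.
Tool frame: the origin (TCP) lies midway between the tips of the shut fingers; the grasp point (between the pads) lies env.hold_point_z behind it (env.hold_point_z is the distance from the TCP to the grasp point, in mm); z points along the fingers, y is the direction in which the jaws open and shut (so a half turn about z gives the same grasp; the last joint's range is limited). The gripper opens to 85 mm and grips with 20 to 120 N. Pads are 22 mm wide; open, the fingers measure 114 mm over their backs; the gripper's body (76 mm by 85 mm) begins 54 mm behind the grasp point. The pads swing forward as they close: fully open they stand 13 mm farther back than shut.
Start: joints at [66.343, 12.628, 87.462, -0, 79.91, -7.225], TCP at [176.801, 599.464, 231.3] pointing down, gripper open.
Joint ranges: [-170.65, 170.65], [-52.31, 119.04], [5.05, 147.46], [-71.25, 251.25], [11.57, 151.72], [-153.62, 153.62]. Speed limits (degrees/s): [147.25, 147.25, 172.46, 180, 180, 180].

### API

Orientations are given as a 3x3 rotation matrix whose columns are the frame's x, y, z axes.
In Python, from rig import env gives the robot as it stands. The module is installed in compiled form; this text tells all that it offers.
- The arm moves only by the tool play_rows, never from a script. Its argument "targets" is a list of rows, each a list of 4 numbers: the shift along the tool's x, y, z in cm, then the turn about the tool's z in rad. In form: [[dx, dy, dz, turn], ...]. A call has exactly 5 rows; each row is the pose to reach, as a shift and turn from the pose commanded when the call began, along the tool's axes at that moment; what a row does not reach only later rows make up. A row lasts 1/10 s, in which the tool goes at most 50 mm and 8.59 degrees, less where a joint would pass 70% of its speed; a pose out of reach is approached as far as the arm can. A call with a gripper value outside its range is refused whole. "jaw" is the finger opening in cm, from 0 to 8.54, set as the call begins (left out, the last holds). The fingers move at their own pace and stop on an object; the grip force is fixed at half the most. Time passes only in rows, so rows that repeat a pose let the fingers close, or fill a call up. It gives the time, the measured TCP pose, the force and the opening at its end, in the units of the state.
- env.observe(): the state, without advancing time (a new reading comes with each control period).
- env.capture(name): name is "scene" or "top"; returns a dict with "img" (384x512x3 uint8, red, green, blue), "range_z" (384x512 float32, mm along the optical axis (not along the pixel's ray), 0 where there is no reading), "camera_matrix" (3x3 intrinsics, pixels), "R" (3x3) and "t" (3): a world point X has camera coordinates R X + t. Camera axes: x right, y down, z forward; pixel columns grow to the right and rows downward; lengths in mm; the calibration is good to about 2 mm. A picture is of the moment at which its call begins.
- env.close_job(): hands the job in, once; it reports no verdict.
The state is a dict: "clock": time; "q": joint angles; "qvel": joint speeds; "effort": joint torques, N m; "eef_pos": TCP position; "ee_rot": TCP orientation; "force": force on the tool from outside, world axes, zero at the start; "ft_torque": the same for the moment, N m; "width": opening from 0.0 (shut) to 1.0 (fully open).
Only numpy, scipy, OpenCV 4.12 (cv2) and the standard library are available. Lean on these libraries where they do the work, as an engineer would, in place of code of your own. Each camera call takes 0.05 s, during which the arm holds its last target. There are 200 camera calls.

## Working session

There is one attempt and no reset: what is moved stays moved. The work goes in short steps, Python scripts to look and compute and a tool call to move; the robot and the scene stay as the last step left them, time stands still between calls to the robot, and variables do not carry over. Pictures are saved under pics/ and viewed, about 8 in all and at most 12, crops included, and the job is handed in when it is done.

Besides the shell and the picture viewer there is one more tool, called after "Call:" as name(argument=value, ...), one argument or row to a line, values as JSON. play_rows: Moves the arm, as the interface text tells. Its arguments: {"type":"object","properties":{"targets":{"type":"array"},"jaw":{"type":"number"}},"required":["targets"]}

```bash
mkdir -p pics
cat > h.py <<'E'
import numpy as np, cv2
from rig import env
def snap(n,f):
    c=env.capture(n); np.savez(''+f+'.npz',**c); cv2.imwrite('pics/'+f+'.png',cv2.cvtColor(c['img'],cv2.COLOR_RGB2BGR)); return c
def world(c,u,v,z=None):
    K=c['camera_matrix'];d=z or float(c['range_z'][v,u])
    p=np.linalg.inv(K)@[u,v,1]*d
    return c['R'].T@(p-c['t'])
def load(f): return dict(np.load(''+f+'.npz'))
E
python3 - <<'E'
from h import *
for n in('scene','top'):
    c=snap(n,n+'0'); print(n,c['camera_matrix'].tolist(),(-c['R'].T@c['t']).round(),c['R'].round(3).tolist())
s=env.observe();print(s, env.hold_point_z)
E
```

```text
scene [[466.64049047344395, 0.0, 259.64628030386433], [0.0, 466.64049047344395, 191.82431444424367], [0.0, 0.0, 1.0]] [1185. -715.  929.] [[0.755, 0.656, 0.007], [0.423, -0.478, -0.77], [-0.501, 0.584, -0.638]]
top [[375.17340141661145, 0.0, 256.980946460787], [0.0, 375.17340141661145, 194.19807689442612], [0.0, 0.0, 1.0]] [ 509.   -6. 1120.] [[-0.005, -1.0, -0.015], [-0.997, 0.006, -0.081], [0.082, 0.015, -0.997]]
{'clock': 0.1, 'q': array([ 6.63457601e+01,  1.26721489e+01,  8.75207893e+01, -9.08814466e-04,
        7.99108122e+01, -7.22450142e+00]), 'qvel': array([-0.01078932, -0.05901777, -0.19625898, -0.05082972,  0.00547843,
       -0.06328406]), 'effort': array([ 1.46976683e-03, -4.98239923e+01, -3.90548730e+01, -1.30257804e-04,
        5.57693158e-03,  2.25680407e-05]), 'eef_pos': array([176.55073102, 598.95942793, 230.27863817]), 'ee_rot': array([[-9.59168014e-01,  2.82836017e-01, -7.12211956e-04],
       [ 2.82836834e-01,  9.59166593e-01, -1.66491423e-03],
       [ 2.12232207e-04, -1.79837225e-03, -9.99998360e-01]]), 'force': array([ 0.09496311, -0.18972369,  0.34205115]), 'ft_torque': array([ 0.00166615, -0.0203896 ,  0.00611724]), 'width': 0.9990177270105027} 18.700000000000003
```

View pics/scene0.png

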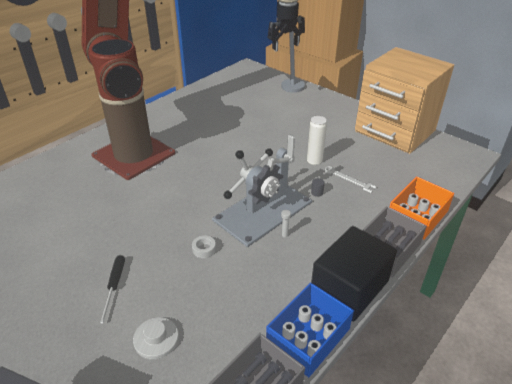

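View pics/top0.png

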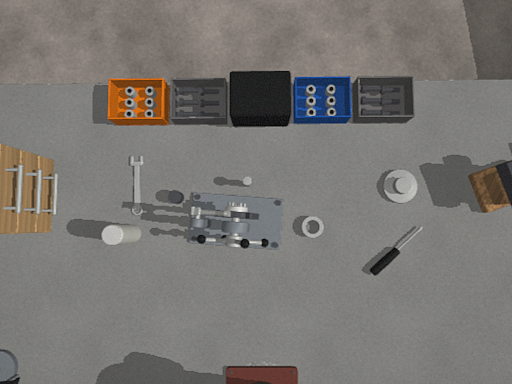

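The scene view shows the head at about (262,185) with the tab at (291,147). The top view shows the base at u 188–283, v 193–249, and the knobs at about (201,239), (245,243) and (265,243). Next I'll enlarge both.

Run:
```python
from h import *
a=cv2.imread('pics/top0.png')[170:270,160:300]; b=cv2.imread('pics/scene0.png')[120:245,200:340]
cv2.imwrite('pics/c1.png',cv2.resize(a,None,fx=5.5,fy=5.5,interpolation=cv2.INTER_CUBIC))
cv2.imwrite('pics/c2.png',cv2.resize(b,None,fx=4.8,fy=4.8,interpolation=cv2.INTER_CUBIC))
```

```text
(no output)
```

View pics/c1.png

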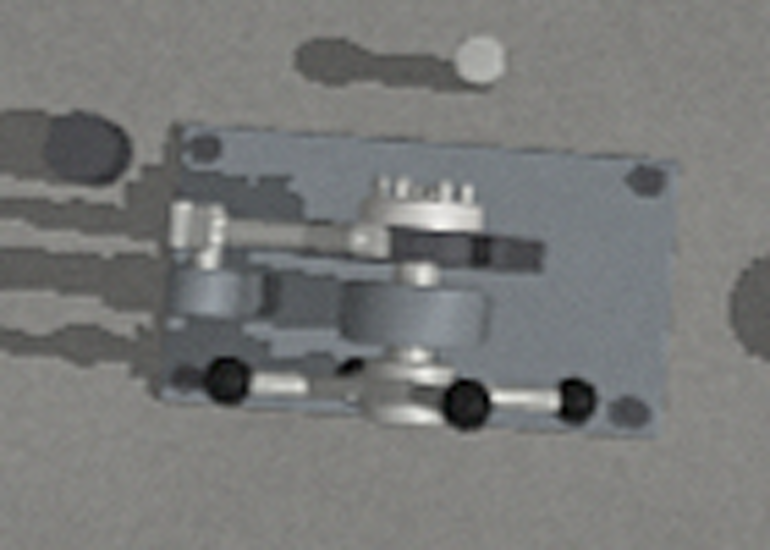

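View pics/c2.png

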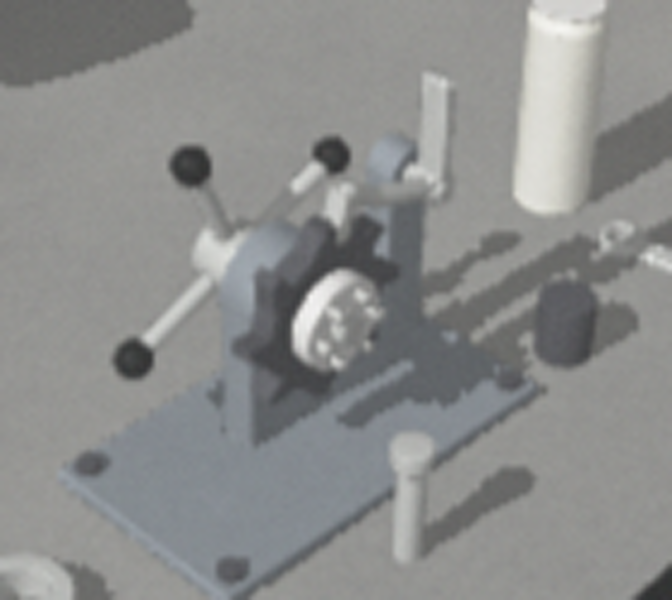

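The crops show the base corners, three knobs and the tab clearly. The pawl is down and the top knob leans to -y. I'll fit the stand pose from these features.

```bash
cat >> h.py <<'E'
def S(p,X):
    c,s=np.cos(p[2]),np.sin(p[2]); return np.array([p[0]+c*X[0]-s*X[1],p[1]+s*X[0]+c*X[1],X[2]])
def proj(c,X):
    q=c['R']@X+c['t']; q=c['camera_matrix']@q; return q[:2]/q[2]
def knob(w,k=0):
    a=np.radians(18)-w+k*np.pi/2; return [-70,-88*np.sin(a),115+88*np.cos(a)]
E
python3 - <<'E'
from h import *
from scipy.optimize import least_squares
T=load('top0');C=load('scene0')
t=lambda u,v:np.array([160+(u+.5)/5.5-.5,170+(v+.5)/5.5-.5]); s=lambda u,v:np.array([200+(u+.5)/4.8-.5,120+(v+.5)/4.8-.5])
f=lambda p:[(T,t(178,124),[60,140,12]),(T,t(680,160),[60,-130,12]),(T,t(660,436),[-90,-130,12]),(T,t(160,400),[-90,140,12]),
(T,t(467,404),knob(p[3])),(T,t(227,380),knob(p[3],-1)),(T,t(577,400),knob(p[3],1)),
(C,s(62,475),[-90,-130,12]),(C,s(545,387),[60,140,12]),(C,s(190,165),knob(p[3])),(C,s(332,153),knob(p[3],-1)),(C,s(133,358),knob(p[3],1)),
(C,s(438,74),[p[4],96-75*np.sin(-p[5]),155+75*np.cos(p[5])]),(T,t(183,225),[p[4],96+75*np.sin(p[5]),155+75*np.cos(p[5])])]
r=lambda p:np.concatenate([proj(c,S(p,X))-u for c,u,X in f(p)])
o=least_squares(r,[510,60,0,-.1,0,0],loss='soft_l1');p=o.x
print(p.round(3));print(r(p).reshape(-1,2).round(1))
np.save('p.npy',p)
for n,X in dict(tab=[p[4],96,230],k0=knob(p[3]),k65=knob(.65),k0p=knob(p[3],1),piv=[0,96,155],wc=[0,0,115]).items(): print(n,np.array(X).round(1),S(p,X).round(1))
# range check
for u,v in [t(467,404),t(227,380)]: print(world(T,int(round(u)),int(round(v))).round(1))
u,v=s(438,90);print(world(C,int(round(u)),int(round(v))).round(1))
for u,v in [(122,234),(175,196),(247,181)]: print(world(T,u,v).round())
E
```

```text
[ 5.37345e+02  6.71910e+01 -7.60000e-02 -7.10000e-02 -9.43000e-01
 -2.40000e-02]
[[ 0.6 -0.3]
 [ 0.  -0.5]
 [ 0.3  0.3]
 [-0.4  0.2]
 [-0.2 -0.1]
 [ 0.1  0.2]
 [-0.5 -0.1]
 [-0.9 -0.9]
 [-0.9 -0.8]
 [ 0.6  0.5]
 [ 0.1  0.9]
 [ 0.6  0.5]
 [-0.2  1.2]
 [-0.4  0.1]]
tab [ -0.9  96.  230. ] [543.7 163.  230. ]
k0 [-70.  -33.  196.6] [465.   39.6 196.6]
k65 [-70.   29.  198.1] [469.7 101.4 198.1]
k0p [-70.  -81.6  82. ] [461.4  -8.8  82. ]
piv [  0  96 155] [544.6 162.9 155. ]
wc [  0   0 115] [537.3  67.2 115. ]
[465.4  39.9 205.7]
[473.7 152.4 156.3]
[548.5 156.3 228.9]
[487. 360. 146.]
[593. 246.  47.]
[631.  37.  84.]
```

Call:
play_rows(
  targets=[
    [-2, -1.5, -2, -0.08],
    [-5, -3.6, -4, -0.16],
    [-9, -6.5, -6, -0.209],
    [-13, -9.5, -6, -0.209],
    [-16, -11.5, -6, -0.209],
  ],
  jaw=0,
)

```text
clock: 0.6
eef_pos: [298.9, 442.2, 292.0]
ee_rot: [[-0.997, 0.078, 0.001], [0.078, 0.997, 0.001], [-0.001, 0.001, -1.0]]
force: [0.2, 0.9, -0.4]
width: 0.14
```

```bash
cat > st.py <<'E'
from h import *
p=np.load('p.npy');s=env.observe();d=s['eef_pos'];c,n=np.cos(p[2]),np.sin(p[2])
R=np.array([[c,n],[-n,c]])
print('t',round(s['clock'],2),'stand xyz',(R@(d[:2]-p[:2])).round(1),d[2].round(1),'F',(R@s['force'][:2]).round(1),s['force'][2].round(1),'w',round(s['width'],3),'toolx,y in stand',(R@s['ee_rot'][:2,:2]).round(3).tolist(),s['ee_rot'][2].round(3))
E
python3 st.py
```

```text
t 0.6 stand xyz [-266.2  355.8] 292.0 F [0.1 0.9] -0.4 w 0.14 toolx,y in stand [[-1.0, 0.002], [0.002, 1.0]] [-0.001  0.001 -1.   ]
```

Call:
play_rows(
  targets=[
    [-2.7, -2.9, 0, 0],
    [-5.4, -5.8, 0, 0],
    [-8.1, -8.7, 0, 0],
    [-10.8, -11.6, 0, 0],
    [-13.5, -14.5, 0, 0],
  ],
)

```text
clock: 1.1
eef_pos: [421.6, 287.4, 291.0]
ee_rot: [[-0.997, 0.078, -0.0], [0.078, 0.997, -0.0], [0.0, -0.0, -1.0]]
force: [0.0, 0.7, -0.8]
width: 0.001
```

Call:
play_rows(
  targets=[
    [-2.7, -2.9, 0, 0],
    [-5.4, -5.8, 0, 0],
    [-8.1, -8.7, 0, 0],
    [-10.8, -11.6, 0, 0],
    [-12.6, -14.0, 0, 0],
  ],
)

```text
clock: 1.6
eef_pos: [536.8, 137.5, 290.7]
ee_rot: [[-0.997, 0.079, -0.001], [0.079, 0.997, -0.0], [0.001, -0.0, -1.0]]
force: [-0.4, 0.4, -0.1]
width: -0.003
```

Call:
play_rows(
  targets=[
    [0, 0, 0, 0],
    [0, 0, 0, 0],
    [0, 0, 0, 0],
    [0, 0, 0, 0],
    [0, 0, 0, 0],
  ],
)

```text
clock: 2.1
eef_pos: [535.3, 140.4, 291.5]
ee_rot: [[-0.997, 0.076, 0.0], [0.076, 0.997, 0.0], [-0.0, 0.0, -1.0]]
force: [0.6, -0.2, 0.1]
width: 0.0
```

```bash
python3 st.py
```

```text
t 2.1 stand xyz [-7.5 72.9] 291.5 F [ 0.6 -0.1] 0.1 w 0.0 toolx,y in stand [[-1.0, 0.0], [0.0, 1.0]] [-0.  0. -1.]
```

Call:
play_rows(
  targets=[
    [-0.6, -0.9, 0.5, 0],
    [-0.6, -0.9, 2.5, 0],
    [-0.6, -0.9, 4.5, 0],
    [-0.6, -0.9, 6.5, 0],
    [-0.6, -0.9, 7.5, 0],
  ],
)

```text
clock: 2.6
eef_pos: [540.1, 129.6, 213.9]
ee_rot: [[-0.997, 0.078, -0.003], [0.078, 0.997, -0.0], [0.003, -0.001, -1.0]]
force: [-0.3, 1.0, -1.0]
width: -0.003
```

Call:
play_rows(
  targets=[
    [0, 0, 0.3, 0],
    [0, 0, 0.6, 0],
    [0, 0, 0.9, 0],
    [0, 0, 0.9, 0],
    [0, 0, 0.9, 0],
  ],
)

```text
clock: 3.1
eef_pos: [541.4, 130.1, 208.0]
ee_rot: [[-0.997, 0.078, 0.001], [0.078, 0.997, 0.0], [-0.001, 0.0, -1.0]]
force: [-0.8, 0.1, 0.5]
width: -0.002
```

```bash
python3 st.py
python3 - <<'E'
from h import *
a=snap('scene','s1')['img'][100:245,200:340,::-1]
cv2.imwrite('pics/c3.png',cv2.resize(a,None,fx=4,fy=4,interpolation=cv2.INTER_CUBIC))
E
```

```text
t 3.1 stand xyz [-0.7 63. ] 208.0 F [-0.8  0.1] 0.5 w -0.002 toolx,y in stand [[-1.0, 0.002], [0.002, 1.0]] [-0.001  0.    -1.   ]
```

View pics/c3.png

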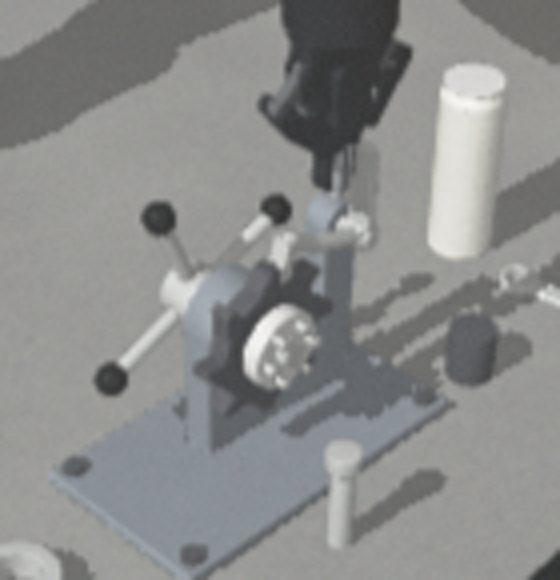

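The closed fingertip at crop (325,170) stands just on the -y side of the tab at (343,165), and nothing has moved. I'll push slowly.

Call:
play_rows(
  targets=[
    [0, 0.4, 0, 0],
    [0, 0.8, 0, 0],
    [0, 1.1, 0, 0],
    [0, 1.4, 0, 0],
    [0, 1.7, 0, 0],
  ],
)

```text
clock: 3.65
eef_pos: [542.4, 147.0, 207.4]
ee_rot: [[-0.997, 0.078, -0.0], [0.078, 0.997, -0.001], [-0.0, -0.001, -1.0]]
force: [-0.5, -1.6, 1.5]
width: -0.001
```

Call:
play_rows(
  targets=[
    [0, 0.2, 0, 0],
    [0, 0.4, 0, 0],
    [0, 0.6, 0, 0],
    [0, 0.8, 0, 0],
    [0, 1.0, 0, 0],
  ],
)

```text
clock: 4.15
eef_pos: [543.1, 157.0, 207.0]
ee_rot: [[-0.997, 0.078, -0.0], [0.078, 0.997, -0.0], [0.0, -0.0, -1.0]]
force: [0.7, -3.5, -0.1]
width: -0.003
```

```bash
python3 st.py
```

```text
t 4.15 stand xyz [-1.  89.9] 207.0 F [ 0.9 -3.4] -0.1 w -0.003 toolx,y in stand [[-1.0, 0.002], [0.002, 1.0]] [ 0. -0. -1.]
```

Call:
play_rows(
  targets=[
    [0, 0.3, 0, 0],
    [0, 0.6, 0, 0],
    [0, 0.9, 0, 0],
    [0, 1.2, 0, 0],
    [0, 1.5, 0, 0],
  ],
)

```text
clock: 4.65
eef_pos: [544.3, 172.2, 207.3]
ee_rot: [[-0.997, 0.078, -0.0], [0.078, 0.997, -0.0], [0.0, -0.0, -1.0]]
force: [-0.2, -1.8, -0.8]
width: -0.003
```

```bash
python3 st.py
python3 - <<'E'
from h import *
a=snap('scene','s2')['img'][100:245,200:340,::-1]
cv2.imwrite('pics/c4.png',cv2.resize(a,None,fx=4,fy=4,interpolation=cv2.INTER_CUBIC))
E
```

```text
t 4.65 stand xyz [ -1.  105.2] 207.3 F [-0.  -1.8] -0.8 w -0.003 toolx,y in stand [[-1.0, 0.002], [0.002, 1.0]] [ 0. -0. -1.]
```

View pics/c4.png

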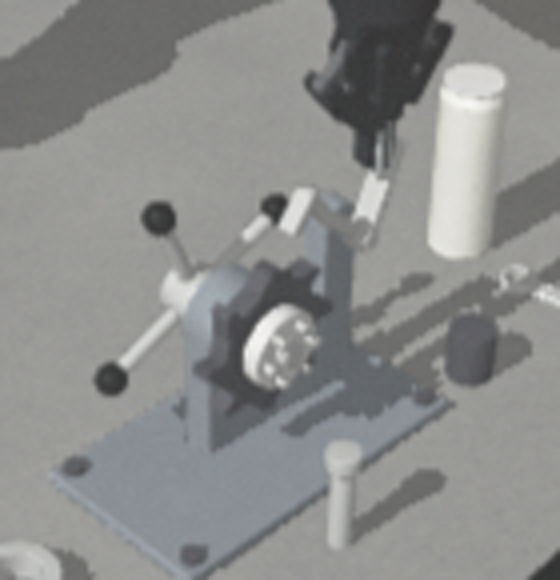

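The pawl is up at about 0.45 rad with its nose at crop (298,205), clear of the teeth. The tab at (372,200) leans to +y. Now I'll back off, rise, and go to the -y side of the top knob.

Call:
play_rows(
  targets=[
    [0, -0.4, 0, 0],
    [0, -0.8, -0.5, 0],
    [0, -0.8, -2.5, 0],
    [0, -0.8, -4.5, 0],
    [0, -0.8, -5.5, 0],
  ],
)

```text
clock: 5.2
eef_pos: [544.7, 163.9, 264.9]
ee_rot: [[-0.997, 0.078, 0.003], [0.078, 0.997, 0.001], [-0.003, 0.001, -1.0]]
force: [0.3, 0.1, 1.2]
width: -0.001
```

Call:
play_rows(
  targets=[
    [1, -3, 0, 0],
    [2.5, -7, 0, 0],
    [4.5, -11, 0, 0],
    [6, -15, 0, 0],
    [6.9, -17.5, 0, 0],
  ],
)

```text
clock: 5.7
eef_pos: [460.0, -7.1, 262.4]
ee_rot: [[-0.997, 0.079, 0.0], [0.079, 0.997, -0.0], [-0.0, -0.0, -1.0]]
force: [0.3, 0.1, 0.1]
width: 0.002
```

Call:
play_rows(
  targets=[
    [0, 0, 0, 0],
    [0, 0, 1, 0],
    [0, 0, 2.5, 0],
    [0, 0, 4, 0],
    [0, 0, 5, 0],
  ],
)

```text
clock: 6.2
eef_pos: [460.3, -4.1, 209.4]
ee_rot: [[-0.997, 0.076, -0.003], [0.076, 0.997, 0.001], [0.004, 0.001, -1.0]]
force: [-0.0, -0.4, -0.0]
width: 0.002
```

```bash
python3 st.py
```

```text
t 6.2 stand xyz [-71.4 -77. ] 209.4 F [ 0.  -0.4] -0.0 w 0.002 toolx,y in stand [[-1.0, 0.0], [0.0, 1.0]] [ 0.004  0.001 -1.   ]
```

Call:
play_rows(
  targets=[
    [-0.1, 0, 0.6, 0],
    [-0.1, 0, 1.2, 0],
    [-0.1, 0, 1.9, 0],
    [-0.1, 0.3, 1.9, 0],
    [-0.1, 0.6, 1.9, 0],
  ],
)

```text
clock: 6.7
eef_pos: [462.9, 0.9, 193.4]
ee_rot: [[-0.997, 0.078, 0.0], [0.078, 0.997, 0.0], [-0.0, 0.0, -1.0]]
force: [0.3, -1.0, 0.3]
width: 0.002
```

Call:
play_rows(
  targets=[
    [0, 0.3, 0, 0],
    [0, 0.6, 0, 0],
    [0, 0.9, 0, 0],
    [0, 1.2, 0, 0],
    [0, 1.5, 0, 0],
  ],
)

```text
clock: 7.2
eef_pos: [464.0, 16.0, 193.4]
ee_rot: [[-0.997, 0.078, 0.0], [0.078, 0.997, -0.0], [-0.0, -0.0, -1.0]]
force: [0.2, -0.7, 0.4]
width: 0.003
```

```bash
python3 st.py
```

```text
t 7.2 stand xyz [-69.2 -56.7] 193.4 F [ 0.3 -0.7] 0.4 w 0.003 toolx,y in stand [[-1.0, 0.002], [0.002, 1.0]] [-0. -0. -1.]
```

Call:
play_rows(
  targets=[
    [0, 0.3, 0, 0],
    [0, 0.7, 0, 0],
    [0, 1.1, 0, 0],
    [0, 1.5, 0, 0],
    [0, 1.9, 0, 0],
  ],
)

```text
clock: 7.7
eef_pos: [467.6, 33.4, 196.0]
ee_rot: [[-0.997, 0.078, 0.005], [0.078, 0.997, -0.003], [-0.006, -0.003, -1.0]]
force: [1.2, -4.3, 7.6]
width: 0.003
```

Call:
play_rows(
  targets=[
    [0, 0.4, 0, 0],
    [0, 0.8, 0, 0],
    [0, 1.2, 0, 0],
    [0, 1.6, 0, 0],
    [0, 2.0, 0, 0],
  ],
)

```text
clock: 8.2
eef_pos: [467.1, 54.8, 193.4]
ee_rot: [[-0.997, 0.078, 0.0], [0.078, 0.997, -0.0], [-0.0, -0.0, -1.0]]
force: [0.7, -3.2, 3.4]
width: -0.0
```

Call:
play_rows(
  targets=[
    [0, 0.3, 0, 0],
    [0, 0.6, 0, 0],
    [0, 0.9, 0, 0],
    [0, 1.1, 0, 0],
    [0, 1.2, 0, 0],
  ],
)

```text
clock: 8.7
eef_pos: [467.7, 66.8, 192.9]
ee_rot: [[-0.997, 0.078, -0.001], [0.078, 0.997, 0.0], [0.001, -0.0, -1.0]]
force: [0.9, -2.8, 0.3]
width: -0.002
```

```bash
python3 st.py
python3 - <<'E'
from h import *
a=snap('scene','s3')['img'][100:245,200:340,::-1]
cv2.imwrite('pics/c5.png',cv2.resize(a,None,fx=4,fy=4,interpolation=cv2.INTER_CUBIC))
E
```

```text
t 8.7 stand xyz [-69.4  -5.7] 192.9 F [ 1.2 -2.7] 0.3 w -0.002 toolx,y in stand [[-1.0, 0.002], [0.002, 1.0]] [ 0.001 -0.    -1.   ]
```

View pics/c5.png

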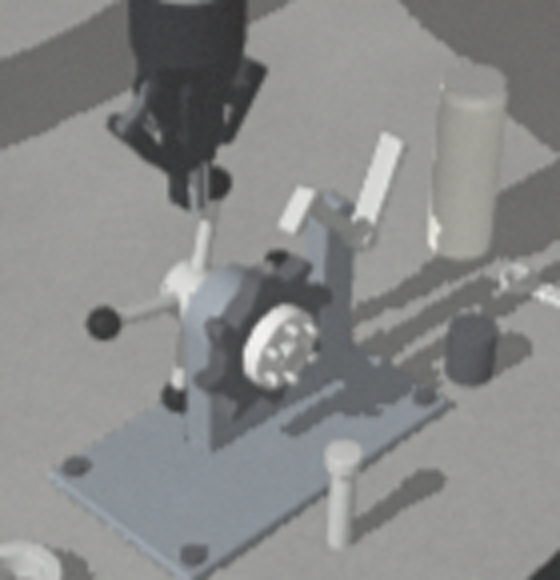

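The wheel is turning. The knobs are at crop (220,183), (104,323) and (174,398), with the pawl still up and its tab tip at (392,138). I'll solve both angles.

```bash
cat > ang.py <<'E'
from h import *
from scipy.optimize import least_squares
import sys
p=np.load('p.npy');C=load('scene0')
off=np.array([.6,.5])
def wang(obs): # obs list of (k,u,v) in crop px (x4, origin 200,100)
    for k,u,v in obs:
        g=np.array([200+(u+.5)/4-.5,100+(v+.5)/4-.5])
        r=least_squares(lambda w:proj(C,S(p,knob(w[0],k)))-off-g,[.5]); print('k',k,'w',r.x.round(3),r.fun.round(1))
def pang(u,v):
    g=np.array([200+(u+.5)/4-.5,100+(v+.5)/4-.5])
    r=least_squares(lambda a:proj(C,S(p,[0,96+75*np.sin(a[0]),155+75*np.cos(a[0])]))-off-g,[.3]); print('pawl',r.x.round(3),r.fun.round(1))
E
python3 - <<'E'
from ang import *
wang([(0,220,183),(1,104,323),(2,174,398)]);pang(392,138)
E
```

```text
k 0 w [0.606] [-0.1 -0.6]
k 1 w [0.534] [-0.2 -0. ]
k 2 w [0.568] [-0.1 -0.4]
pawl [0.39] [-0.  -0.7]
```

Call:
play_rows(
  targets=[
    [0, 0.2, 0, 0],
    [0, 0.4, 0, 0],
    [0, 0.6, 0, 0],
    [0, 0.8, 0, 0],
    [0, 0.8, 0, 0],
  ],
)

```text
clock: 9.25
eef_pos: [468.3, 74.9, 193.2]
ee_rot: [[-0.997, 0.077, -0.001], [0.077, 0.997, 0.0], [0.001, 0.0, -1.0]]
force: [0.2, -2.0, -0.4]
width: 0.004
```

```bash
python3 st.py
```

```text
t 9.25 stand xyz [-69.4   2.5] 193.2 F [ 0.4 -2. ] -0.4 w 0.004 toolx,y in stand [[-1.0, 0.002], [0.002, 1.0]] [ 0.001  0.    -1.   ]
```

Call:
play_rows(
  targets=[
    [0, -0.5, 0, 0],
    [0, -1.5, 0, 0],
    [0, -2, -1.5, 0],
    [0, -2, -4, 0],
    [0, -2, -7, 0],
  ],
)

```text
clock: 9.75
eef_pos: [466.1, 53.9, 263.1]
ee_rot: [[-0.997, 0.078, -0.002], [0.078, 0.997, 0.0], [0.002, 0.0, -1.0]]
force: [0.6, -0.3, 0.7]
width: 0.001
```

```bash
python3 st.py
python3 - <<'E'
from h import *
a=snap('scene','s4')['img'][100:245,200:340,::-1]
cv2.imwrite('pics/c6.png',cv2.resize(a,None,fx=4,fy=4,interpolation=cv2.INTER_CUBIC))
E
```

```text
t 9.75 stand xyz [-70.  -18.7] 263.1 F [ 0.6 -0.2] 0.7 w 0.001 toolx,y in stand [[-1.0, 0.003], [0.003, 1.0]] [ 0.002  0.    -1.   ]
```

View pics/c6.png

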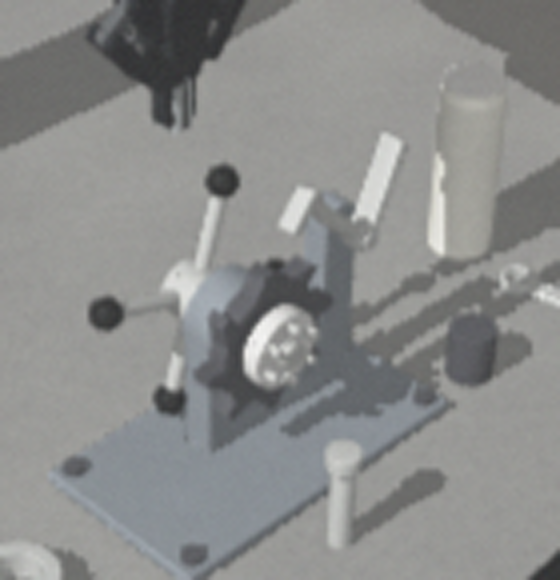

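Clear view: knobs at (222,182), (105,313) and (169,399), pawl still up. I'll check the angle, then move over to the +y side of the tab at this height.

Run:
```python
from ang import *
wang([(0,222,182),(1,105,313),(2,169,399)])
```

```text
k 0 w [0.631] [-0.1 -0.5]
k 1 w [0.622] [0. 0.]
k 2 w [0.624] [-0.1 -0.3]
```

Call:
play_rows(
  targets=[
    [-1, 2, -0.3, 0],
    [-2.5, 6, -0.5, 0],
    [-4.5, 11, -0.5, 0],
    [-6, 16, -0.5, 0],
    [-6.9, 19.2, -0.5, 0],
  ],
)

```text
clock: 10.3
eef_pos: [551.7, 242.4, 268.3]
ee_rot: [[-0.997, 0.078, 0.001], [0.078, 0.997, 0.001], [-0.001, 0.001, -1.0]]
force: [0.7, -0.1, -0.3]
width: 0.0
```

Call:
play_rows(
  targets=[
    [0, 0, 0, 0],
    [0, 0, 1, 0],
    [0, 0, 3, 0],
    [0, 0, 5, 0],
    [0, 0, 6, 0],
  ],
)

```text
clock: 10.8
eef_pos: [549.4, 238.6, 205.7]
ee_rot: [[-0.997, 0.079, -0.003], [0.079, 0.997, -0.001], [0.003, -0.001, -1.0]]
force: [0.0, 0.2, -0.1]
width: -0.002
```

```bash
python3 st.py
```

```text
t 10.8 stand xyz [ -1.  171.8] 205.7 F [-0.   0.2] -0.1 w -0.002 toolx,y in stand [[-1.0, 0.004], [0.004, 1.0]] [ 0.003 -0.001 -1.   ]
```

Wheel ≈ 0.63, inside 0.53–0.76. Now I'll push the tab back.

Call:
play_rows(
  targets=[
    [0, -0.5, 0, 0],
    [0, -1.0, 0, 0],
    [0, -1.5, 0, 0],
    [0, -1.9, 0, 0],
    [0, -2.3, 0, 0],
  ],
)

```text
clock: 11.3
eef_pos: [549.3, 217.3, 209.2]
ee_rot: [[-0.997, 0.078, 0.001], [0.078, 0.997, 0.0], [-0.001, 0.0, -1.0]]
force: [-0.1, -0.8, -0.6]
width: 0.002
```

Call:
play_rows(
  targets=[
    [0, -0.4, 0, 0],
    [0, -0.8, 0, 0],
    [0, -1.2, 0, 0],
    [0, -1.6, 0, 0],
    [0, -2.0, 0, 0],
  ],
)

```text
clock: 11.8
eef_pos: [547.5, 197.7, 208.6]
ee_rot: [[-0.997, 0.078, 0.0], [0.078, 0.997, 0.0], [-0.0, 0.0, -1.0]]
force: [0.6, 1.5, 1.5]
width: -0.005
```

Call:
play_rows(
  targets=[
    [0, -0.2, 0, 0],
    [0, -0.4, 0, 0],
    [0, -0.6, 0, 0],
    [0, -0.8, 0, 0],
    [0, -1.0, 0, 0],
  ],
)

```text
clock: 12.3
eef_pos: [546.5, 187.6, 208.2]
ee_rot: [[-0.997, 0.078, -0.0], [0.078, 0.997, -0.0], [0.0, -0.0, -1.0]]
force: [0.5, 0.2, 1.4]
width: 0.004
```

```bash
python3 st.py
```

```text
t 12.3 stand xyz [  0.  120.8] 208.2 F [0.5 0.2] 1.4 w 0.004 toolx,y in stand [[-1.0, 0.002], [0.002, 1.0]] [ 0. -0. -1.]
```

Call:
play_rows(
  targets=[
    [0, -0.1, 0, 0],
    [0, -0.2, 0, 0],
    [0, -0.3, 0, 0],
    [0, -0.4, 0, 0],
    [0, -0.5, 0, 0],
  ],
)

```text
clock: 12.8
eef_pos: [546.2, 182.7, 208.3]
ee_rot: [[-0.997, 0.078, -0.0], [0.078, 0.997, -0.0], [0.0, -0.0, -1.0]]
force: [-0.6, 1.3, 1.0]
width: 0.001
```

```bash
python3 st.py
python3 - <<'E'
from h import *
a=snap('scene','s5')['img'][100:245,200:340,::-1]
cv2.imwrite('pics/c7.png',cv2.resize(a,None,fx=4,fy=4,interpolation=cv2.INTER_CUBIC))
E
```

```text
t 12.8 stand xyz [1.000e-01 1.159e+02] 208.3 F [-0.7  1.3] 1.0 w 0.001 toolx,y in stand [[-1.0, 0.002], [0.002, 1.0]] [ 0. -0. -1.]
```

View pics/c7.png

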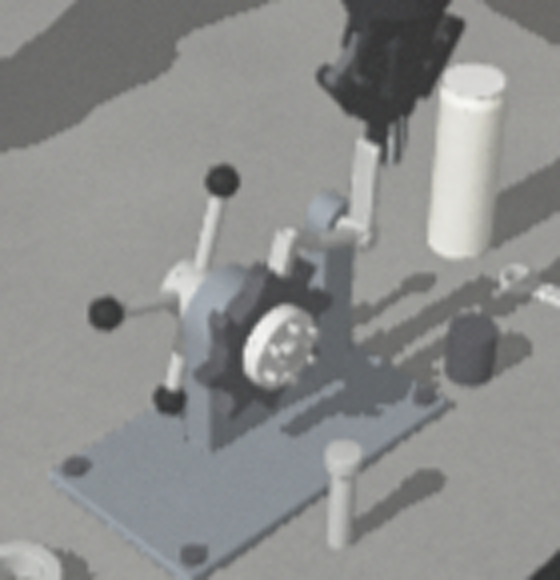

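The tab's top at (369,142) still leans slightly and the nose at (285,235) is nearly seated. I'll continue in 1 mm rows and watch for the force to rise.

Call:
play_rows(
  targets=[
    [0, -0.1, 0, 0],
    [0, -0.2, 0, 0],
    [0, -0.3, 0, 0],
    [0, -0.4, 0, 0],
    [0, -0.4, 0, 0],
  ],
)

```text
clock: 13.35
eef_pos: [546.0, 179.7, 208.4]
ee_rot: [[-0.997, 0.078, 0.0], [0.078, 0.997, 0.002], [-0.0, 0.002, -1.0]]
force: [0.8, 5.0, 0.1]
width: 0.002
```

```bash
python3 st.py
```

```text
t 13.35 stand xyz [1.000e-01 1.128e+02] 208.4 F [0.4 5. ] 0.1 w 0.002 toolx,y in stand [[-1.0, 0.002], [0.002, 1.0]] [-0.     0.002 -1.   ]
```

Call:
play_rows(
  targets=[
    [0, -0.1, 0, 0],
    [0, -0.2, 0, 0],
    [0, -0.3, 0, 0],
    [0, -0.3, 0, 0],
    [0, -0.3, 0, 0],
  ],
)

```text
clock: 13.85
eef_pos: [545.9, 179.3, 208.4]
ee_rot: [[-0.997, 0.077, 0.001], [0.077, 0.997, 0.006], [-0.001, 0.006, -1.0]]
force: [1.9, 13.7, -0.6]
width: 0.003
```

```bash
python3 st.py
```

```text
t 13.85 stand xyz [ -0.  112.5] 208.4 F [ 0.9 13.8] -0.6 w 0.003 toolx,y in stand [[-1.0, 0.001], [0.001, 1.0]] [-0.001  0.006 -1.   ]
```

The finger stopped firmly at y 112.5, near the expected 114.5 for pawl 0, and the force rose. Now I'll retreat and check.

Call:
play_rows(
  targets=[
    [0, 0.5, 0, 0],
    [0, 1.5, 0, 0],
    [0, 3, 0, 0],
    [0, 4.5, -1, 0],
    [0, 5, -3, 0],
  ],
)

```text
clock: 14.35
eef_pos: [548.4, 227.4, 237.2]
ee_rot: [[-0.997, 0.077, -0.004], [0.077, 0.997, -0.001], [0.004, -0.001, -1.0]]
force: [0.8, -0.3, 0.3]
width: -0.001
```

Call:
play_rows(
  targets=[
    [0, 0, -2, 0],
    [0, 0, -4, 0],
    [0, 0, -7, 0],
    [0, 0, -9, 0],
    [0, 0, -10, 0],
  ],
)

```text
clock: 14.85
eef_pos: [550.4, 226.8, 341.8]
ee_rot: [[-0.997, 0.077, 0.004], [0.077, 0.997, 0.001], [-0.004, 0.001, -1.0]]
force: [-0.1, 0.8, -0.5]
width: -0.007
```

Call:
play_rows(
  targets=[
    [2, 2, 0, 0],
    [6, 5, 0, 0],
    [10, 8, 0, 0],
    [12, 10, 0, 0],
    [12, 10, 0, 0],
  ],
)

```text
clock: 15.35
eef_pos: [434.9, 337.6, 338.3]
ee_rot: [[-0.997, 0.073, -0.001], [0.073, 0.997, 0.001], [0.001, 0.001, -1.0]]
force: [-0.2, 0.5, -0.7]
width: -0.0
```

```bash
python3 st.py
python3 - <<'E'
from h import *
a=snap('scene','s6')['img'][100:245,200:340,::-1]
cv2.imwrite('pics/c8.png',cv2.resize(a,None,fx=4,fy=4,interpolation=cv2.INTER_CUBIC))
c=snap('top','top1');T=load('top0')
d=np.abs(c['img'].astype(int)-T['img']).max(2)
for n,(u,v) in dict(spray=(122,234),bush=(175,196),pin=(247,181),collar=(312,227),wrench=(137,185),flange=(400,186),driver=(397,250)).items(): print(n,np.percentile(d[v-22:v+23,u-14:u+15],[50,95,99]))
E
```

```text
t 15.35 stand xyz [-122.7  261.8] 338.3 F [-0.3  0.5] -0.7 w -0.0 toolx,y in stand [[-1.0, -0.003], [-0.003, 1.0]] [ 0.001  0.001 -1.   ]
spray [3. 6. 7.]
bush [ 3.  6. 10.]
pin [ 3.   6.  17.8]
collar [3. 6. 7.]
wrench [3. 6. 7.]
flange [3. 6. 7.]
driver [ 3.  7. 12.]
```

View pics/c8.png

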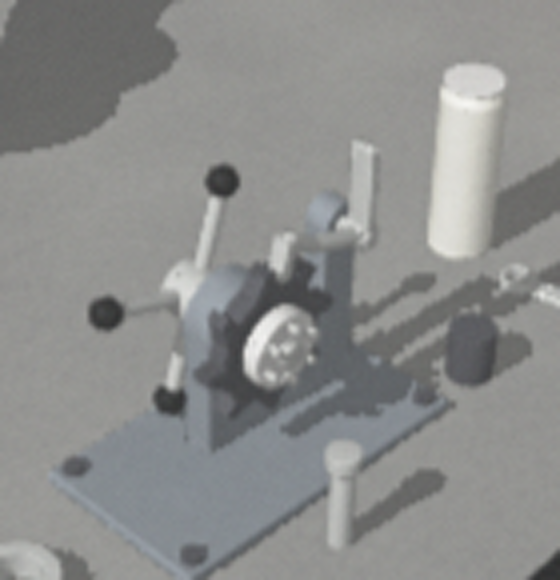

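The tab is upright at (365,143) and the nose sits in a notch at (285,240). I'll compare the tab region with the initial picture, where the pawl was fully down.

Run:
```python
from h import *
A,B,D=[load(f)['img'][130:165,275:300].astype(int) for f in('scene0','s6','s5')]
print(np.abs(A-B).max(),np.abs(A-D).max())
A,B=[load(f)['img'][130:165,270:305].astype(np.uint8) for f in('scene0','s6')]
d=np.abs(A.astype(int)-B).max(2);print(np.percentile(d,[50,95,99]),np.argwhere(d>20).tolist())
```

```text
11 93
[ 2.    4.   79.32] [[18, 0], [19, 0], [19, 1], [20, 0], [20, 1], [20, 2], [21, 0], [21, 1], [21, 2], [22, 0], [22, 1], [22, 2], [23, 0], [23, 1], [23, 2], [24, 0], [24, 1], [24, 2], [25, 0], [25, 1], [26, 0], [34, 4]]
```

The tab pixels match the initial fully-down state; the only difference is the knob that moved. Handing in.

```bash
python3 -c "
from rig import env
print(env.close_job())"
```

```text
the job is handed in; nothing more can be done
None
```

The wheel is back one notch with the pawl fully down in it, and I handed the job in at about 15.4 s of the 58 s allowed.

1. **Lift:** with closed fingers I pushed the tab to +y until the pawl stood at about 0.4 rad, well clear of the teeth. The force at the stops I read was about 3.4 N.
2. **Turn:** I pushed the top knob over the top. The wheel went from about -0.07 to 0.63 rad by three knob readings (0.622 to 0.631), inside the 0.53–0.76 window. The highest force I read was about 9 N.
3. **Lower:** I pushed the tab back until it stopped firmly at about 14 N.

**Last checks:**
- **Pawl:** the tab's image matches the starting picture, when the pawl was fully down, to within noise.
- **Loose parts:** before-and-after top views show no change at any of the seven.
- **Arm:** it is clear of everything, with no contact force.

**Disagreements:**
- **Wheel angle:** partway through the turn the three knob readings spread from 0.53 to 0.61 because the gripper hid part of a knob. The clear view afterwards agreed.
- **Tab stop:** the finger stopped about 2 mm past where I expected, which is within my estimate of the finger's thickness and the calibration.

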